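# Unlock the block heater and hold its lid half open

### The arm

A 6-joint arm with a two-finger parallel gripper is mounted at the origin on the work surface. World frame = base frame: x ahead of the robot, y to its left, z up, the work surface at z = 0. Lengths are in mm, angles in rad, forces in N, time in s.
With the tool pointing down it reaches from about 350 to 975 mm from the base axis. Payload 17.4 kg.
Tool frame: the origin (TCP) lies on the centre line of the jaws, within the pads' length; the fingertips stand robot.tip_reach ahead of it and the grasp point (between the pads) lies 2 mm behind it (robot.tip_reach is the distance from the TCP to the fingertips, in mm); z points along the fingers, y is the line along which they close (so a half turn about z gives the same grasp; the last joint's range is limited). The gripper opens to 85 mm and grips with 20 to 120 N. Pads are 22 mm wide; open, the fingers measure 114 mm over their backs; the gripper's body (76 mm by 85 mm) begins 54 mm behind the grasp point. The pads swing forward as they close: fully open they stand 13 mm farther back than shut.
Start: joints at [1.135, 0.116, 1.442, -0, 1.584, -0.038], TCP at [261.497, 622.296, 248.303] pointing down, gripper open.
Joint ranges: [-2.83, 2.83], [-0.83, 2.19], [0.07, 2.5], [-1.14, 4.28], [0.01, 3], [-2.97, 2.97]. Speed limits (rad/s): [1.89, 1.89, 2.22, 3.14, 3.14, 3.14].

### API

Orientations are given as a unit quaternion [x, y, z, w].
In Python, from workcell import robot gives the robot as it stands. The module is installed in compiled form; this text tells all that it offers.
- The arm moves only by the tool send_rows, never from a script. Its argument "steps" is a list that holds one entry, the list of rows, each a list of 5 numbers: the opening, from 0 (shut) to 1 (fully open), then the shift along the world's x, y, z scaled (see below), then the turn about the world's z scaled (see below). In form: [[[jaw, dx, dy, dz, turn], ...]]. A call has 1 to 8 rows; each row is the pose to reach, as a shift and turn from the pose commanded when the call began; what a row does not reach only later rows make up. The controller multiplies each number of a shift by 1000 mm and each number of a turn by 90 degrees. A row lasts 1/8 s, in which the tool goes at most 62.5 mm and 10.7 degrees, less where a joint would pass 70% of its speed; a pose out of reach is approached as far as the arm can. A call with a number of a shift or a turn outside -1 to 1 is refused whole. A call with a gripper value outside its range is refused whole. The fingers move at their own pace and stop on an object; the grip force is fixed at half the most. Time passes only in rows, so rows that repeat a pose let the fingers close. It gives the time, the measured TCP pose, the force, the opening and the grip force at its end, in the units of the state.
- robot.get_obs(): the state, without advancing time (a new reading comes with each control period).
- robot.camera(name): name is "side" or "top"; returns the picture (384x512x3 uint8, red, green, blue); there is no depth.
- robot.camera_model(name): a dict with "fx", "fy", "cx", "cy" (pixels), "D" ([k1, k2, p1, p2, k3] as OpenCV has them; the pictures are not rectified), "T" (4x4, takes a point from camera to world coordinates). Camera axes: x right, y down, z forward; pixel columns grow to the right and rows downward; lengths in mm; the calibration is good to about 2 mm. A picture is of the moment at which its call begins. camera_model takes no time and is no camera call.
- robot.finish_job(): hands the job in; it is judged then, once.
The state is a dict: "time_s": time; "qpos": joint angles; "joint_velocities": joint speeds; "joint_efforts": joint torques, N m; "eef_pos": TCP position; "tool_rot": TCP orientation; "ft_force": force on the tool from outside, world axes, zero at the start; "ft_torque": the same for the moment, N m; "finger_gap": finger opening in mm; "finger_force": force on a finger pad.
Only numpy, scipy, OpenCV 4.12 (cv2) and the standard library are available. Lean on these libraries where they do the work, as an engineer would, in place of code of your own. Each camera call takes 0.05 s, during which the arm holds its last target. There are 200 camera calls.

### The job

Turn the red wing nut of the block heater anticlockwise by a quarter turn, to its stop, so that its wings line up with the slot in the lid's lip; then lift the clear lid by its black handle and hold it open at 50 degrees from closed, steady, so that a colleague can reach the tubes. The lid falls shut if released: finish while still holding it by the handle at that angle. Leave the amber bottle, the white tube rack and the small vial undisturbed.

Things in the scene. Friction and masses are not known exactly. Their poses are not given: they have to be found in the camera images.
- heater: White laboratory block heater, fixed to the bench: 270 mm (its x) by 260 mm (its y) by 100 mm high. Origin on the bench under it: front face at x = -140 mm, back at x = +130 mm, sides at y = +-130 mm. x points from front (robot side) to back, z up; yaw varies. The closed lid covers the top, its upper side 106.5 mm above the bench.
- lid_angle (a joint): Lid angle in rad: 0 closed, grows as the front edge rises; 0.873 is 50 degrees, stop at 1.75. Clear 6 mm plate, 190 mm front to back, 240 mm wide, blue border. At its front right a steel lip of two tongues sticks out 45 mm, a 24 mm wide slot between them, open to the front, round the nut. Weighs 0.24 to 0.5 kg with handle; free hinge, falls shut when let go below 80 degrees.
- lid: The hinged lid (plate, lip and handle). Origin at the middle of its hinge line, as point lid_hinge; axes turn with it.
- lid_hinge (a point): Middle of the lid's hinge line, which runs along the heater's y at the back, on the underside of the plate: at (105, 0, 100.5) mm in the heater's frame. Its axes turn with the lid and equal the heater's when closed.
- handle (a point): Black handle on the lid: round bar 12 mm thick, along the heater's y, on two 12 mm posts 80 mm apart. Origin at the bar's middle; axes equal the heater's when the lid is closed, then at (-60, 45, 147.5) mm in its frame, 41 mm above the plate, 165 mm in front of the hinge line and 47 mm above it. Swings with the lid. The bar may turn between gripping fingers that stay pointing down.
- nut (a joint): Angle of the red wing nut in rad: grows anticlockwise seen from above. 0: wings across the slot (along the heater's y), lid locked. Stop at 1.6: wings along the slot (the heater's x), lid free; below about 1.3 the wings still catch the lip. Starts between 0 and 0.3; stiff to about 0.06 N m and stays where it is left.
- nut_grip (a point): Point to grip the red wing nut: on its vertical turning axis, 132.5 mm above the bench, at (-113, -75) mm in the heater's frame. The wings are one upright bar 48 mm long, 10 mm thick, 32 mm high, top 140.5 mm above the bench; pinch it across its thickness. Its axes turn with the nut: y along the wings, x across them.
- bottle: Amber reagent bottle with a blue cap, 72 mm in diameter, about 150 mm high, standing loose beside the heater; origin at the centre of its underside. Leave alone.
- rack: White tube rack, 150 by 100 by 50 mm, with two blue-capped tubes standing up to 114 mm high, loose beside the heater; origin at the centre of its underside. Leave alone.
- vial: Small capped vial, 26 mm in diameter, 42 mm high, standing loose in front of the heater; origin at the centre of its underside. Leave alone.

How it is judged:
By the outcome, as a careful person would: the job done as asked, in the order asked, and still so for the second after the job is handed in, while the arm keeps its last pose, push and grip.
It also fails if it takes over 45 s, if anything falls off the work surface, if the arm or the gripper's body presses on something with over 40 N, if the wrist force passes 120 N, or if a joint passes its speed limit or range.

## Working session

There is one attempt and no reset: what is moved stays moved. The work goes in short steps, Python scripts to look and compute and a tool call to move; the robot and the scene stay as the last step left them, time stands still between calls to the robot, and variables do not carry over. Pictures are saved under pics/ and viewed, at most 10 in all, crops included, and the job is handed in when it is done.

Besides the shell and the picture viewer there is one more tool, called as a command line: name --argument value ..., lists and objects as JSON in quotes. send_rows: Moves the arm, as the interface text tells. Its arguments: {"type":"object","properties":{"steps":{"type":"array","items":{"type":"array","items":{"type":"array","items":{"type":"number"}}}}},"required":["steps"]}

```bash
mkdir -p pics
python3 - <<'E'
from workcell import robot
import cv2
o=robot.get_obs(); print(o, robot.tip_reach)
for n in("side","top"):
    im=robot.camera(n); cv2.imwrite(f"pics/{n}0.png",im[:,:,::-1])
    m=robot.camera_model(n); print(n,m)
E
```

```text
{'time_s': 0.0, 'qpos': array([ 1.13522216e+00,  1.16461882e-01,  1.44229971e+00, -5.29775553e-06,
        1.58397410e+00, -3.78084926e-02]), 'joint_velocities': array([ 1.12301704e-03,  1.81472724e-03,  6.00772184e-04, -1.04149550e-03,
       -9.61340027e-05, -3.01648113e-03]), 'joint_efforts': array([-1.08425306e-04, -7.31976414e+01, -6.32502007e+01, -2.79614591e-05,
        6.15756042e-03, -1.08967802e-05]), 'eef_pos': array([261.40707992, 622.13371549, 247.55702054]), 'tool_rot': array([ 1.97574313e-01,  9.80287746e-01, -5.56205304e-04, -1.31439157e-04]), 'ft_force': array([-0.33297691, -0.47478934,  0.74984602]), 'ft_torque': array([-0.05439537, -0.05415242,  0.02560443]), 'finger_force': 0.0, 'finger_gap': 85.27671695578259} 17.0
side {'fx': 478.70391955139536, 'fy': 478.70391955139536, 'cx': 264.6881542466306, 'cy': 191.85742792605438, 'D': array([-0.10720172,  0.        ,  0.        ,  0.        ,  0.        ]), 'T': array([[ 6.66747976e-01, -5.53513613e-01,  4.99068950e-01,
         2.01707901e+01],
       [-7.45166546e-01, -4.83258275e-01,  4.59552237e-01,
        -4.61604687e+02],
       [-1.31892192e-02, -6.78295009e-01, -7.34671304e-01,
         8.97627197e+02],
       [ 0.00000000e+00,  0.00000000e+00,  0.00000000e+00,
         1.00000000e+00]])}
top {'fx': 456.67704099311726, 'fy': 456.67704099311726, 'cx': 257.0382518271153, 'cy': 197.6640969342036, 'D': array([-0.09585327,  0.        ,  0.        ,  0.        ,  0.        ]), 'T': array([[ 2.52230833e-02, -9.95545702e-01,  9.08435527e-02,
         4.49981802e+02],
       [-9.99556614e-01, -2.65539188e-02, -1.34708511e-02,
         4.87578679e+01],
       [ 1.58231002e-02, -9.04634976e-02, -9.95774063e-01,
         1.39490146e+03],
       [ 0.00000000e+00,  0.00000000e+00,  0.00000000e+00,
         1.00000000e+00]])}
```

View pics/top0.png

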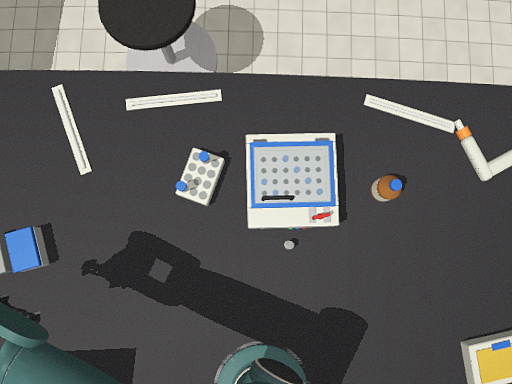

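View pics/side0.png

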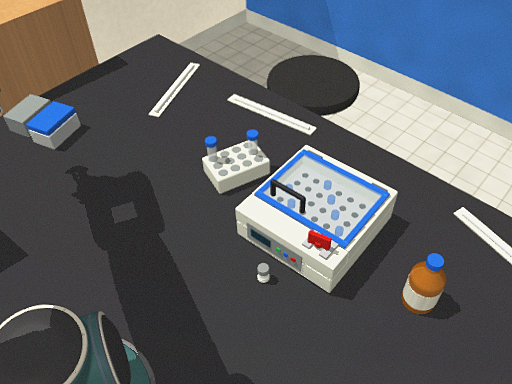

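The top view shows the heater at about (247–339, 133–228), the red nut at (321,215), the black handle at (278,198) and the vial at (290,244). The side view shows the nut at (319,240), the handle at (288,195) and the bottle at (425,285). Next I measure these.

```bash
cat > h.py <<'E'
import numpy as np, cv2
from workcell import robot
def ray(n,px):
    m=robot.camera_model(n);K=np.array([[m['fx'],0,m['cx']],[0,m['fy'],m['cy']],[0,0,1]])
    p=cv2.undistortPoints(np.array(px,float).reshape(-1,1,2),K,m['D']).reshape(-1,2)
    d=np.c_[p,np.ones(len(p))]@m['T'][:3,:3].T
    return m['T'][:3,3],d
def plane(n,px,z):
    c,d=ray(n,px); return c+d*((z-c[2])/d[:,2])[:,None]
def tri(a,b):
    c1,d1=ray("top",[a]);c2,d2=ray("side",[b])
    A=np.c_[d1[0],-d2[0]];s=np.linalg.lstsq(A,c2-c1,rcond=None)[0]
    p,q=c1+s[0]*d1[0],c2+s[1]*d2[0]; return (p+q)/2,np.linalg.norm(p-q)
def mask(im,col,roi):
    h=cv2.cvtColor(im,cv2.COLOR_RGB2HSV)
    H,S,V=[h[...,i].astype(int) for i in range(3)]
    m={'red':((H<6)|(H>174))&(S>150)&(V>80),'blue':(H>100)&(H<125)&(S>150)&(V>90),'black':(V<55)}[col]
    o=np.zeros(m.shape,np.uint8);x0,y0,x1,y1=roi;o[y0:y1,x0:x1]=m[y0:y1,x0:x1];return o
def big(m):
    n,l,s,c=cv2.connectedComponentsWithStats(m);i=1+np.argmax(s[1:,4]);return (l==i).astype(np.uint8)
E
python3 - <<'E'
from h import *
np.set_printoptions(precision=1,suppress=True)
R={'top':dict(blue=(240,128,345,213),red=(308,208,336,222),black=(256,192,300,204)),'side':dict(blue=(250,140,395,250),red=(302,225,338,255),black=(266,174,310,216))}
for n in R:
    im=robot.camera(n)
    for k,z in(('blue',106.5),('red',140.5),('black',147.5)):
        m=big(mask(im,k,R[n][k])); pts=cv2.findNonZero(m)
        r=cv2.minAreaRect(pts); hull=cv2.convexHull(pts)
        M=cv2.moments(m,True);c=[M['m10']/M['m00'],M['m01']/M['m00']]
        print(n,k,len(pts),'c',np.array(c),plane(n,[c],z))
        if k=='blue':
            q=cv2.approxPolyN(hull,4).reshape(-1,2) if hasattr(cv2,'approxPolyN') else cv2.boxPoints(r)
            w=plane(n,q,z);print(q,w[:,:2],'mean',w.mean(0),'sides',np.linalg.norm(w-np.roll(w,-1,0),axis=1))
        else:
            w=plane(n,pts.reshape(-1,2),z)[:,:2].astype(np.float32); rr=cv2.minAreaRect(w); print(rr)
            u=np.linalg.svd(w-w.mean(0),full_matrices=False)[2][0];print('axis deg',np.degrees(np.arctan2(u[1],u[0])))
E
```

```text
top blue 1003 c [293.3 173.9] [[638.4 -70.3 106.5]]
[[252 208]
 [249 142]
 [332 141]
 [335 206]] [[ 537.8   44.8]
 [ 727.2   58.4]
 [ 737.4 -180.8]
 [ 549.6 -191. ]] mean [638.  -67.1 106.5] sides [189.9 239.4 188.  236.1]
top red 66 c [320.8 215.7] [[ 519.1 -145.5  140.5]]
((518.7171630859375, -145.9694061279297), (12.483757972717285, 46.512393951416016), 9.518793106079102)
axis deg -75.28518
top black 79 c [276.5 197.4] [[565.9 -21.5 147.5]]
((564.361328125, -24.361038208007812), (11.018465042114258, 85.28182220458984), 1.5330462455749512)
axis deg -86.93686
side blue 1561 c [323.5 199.7] [[625.5 -80.7 106.5]]
[[344 248]
 [253 194]
 [304 149]
 [390 193]] [[ 547.9 -191.7]
 [ 535.5   48.6]
 [ 727.6   56. ]
 [ 740.5 -181.6]] mean [637.9 -67.2 106.5] sides [240.7 192.3 237.9 192.9]
side red 286 c [319. 240.] [[ 508.7 -154.7  140.5]]
((507.5496520996094, -154.1271514892578), (32.870811462402344, 52.072975158691406), 13.567829132080078)
axis deg -87.5206
side black 182 c [288.7 195.4] [[555.5 -37.5 147.5]]
((553.4723510742188, -35.10625076293945), (38.14091873168945, 106.6353759765625), 2.7535653114318848)
axis deg -89.10727
```

Run:
```python
from h import *
a=robot.camera("top")[195:235,295:345];b=robot.camera("side")[215:265,290:352]
a=cv2.resize(a,(375,300),interpolation=0);b=cv2.resize(b,(372,300),interpolation=0)
cv2.imwrite("pics/c1.png",np.hstack([a,b])[:,:,::-1])
```

```text
(no output)
```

View pics/c1.png

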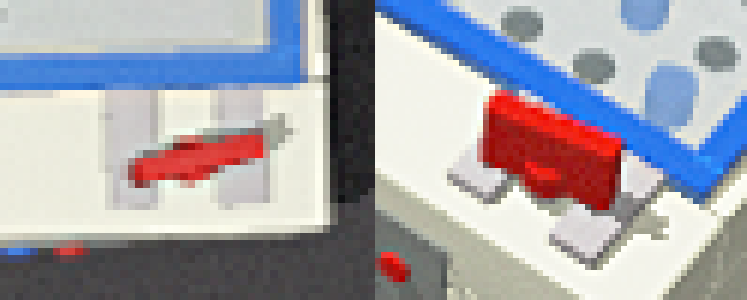

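send_rows --steps '[[[1, 0.02, -0.06, 0, -0.08], [1, 0.04, -0.12, 0, -0.16], [1, 0.06, -0.18, 0, -0.24], [1, 0.08, -0.24, 0, -0.32], [1, 0.1, -0.3, 0, -0.4], [1, 0.12, -0.36, 0, -0.48], [1, 0.14, -0.42, 0, -0.55], [1, 0.16, -0.48, 0, -0.6]]]'

```text
time_s: 1.3
eef_pos: [419.7, 146.0, 248.6]
tool_rot: [0.622, 0.783, 0.0, 0.0]
ft_force: [0.9, -0.2, -0.4]
finger_gap: 85.6
finger_force: 0.0
```

The crop shows the red wings running from (312,218) to (331,214) in the top picture, about 12° from the y axis in world coordinates. The slot tongues lie either side of the nut. I continue to above the nut.

send_rows --steps '[[[1, 0.02, -0.06, 0, -0.01], [1, 0.04, -0.12, 0, -0.01], [1, 0.06, -0.18, 0, -0.01], [1, 0.08, -0.24, 0, -0.01], [1, 0.098, -0.29, 0, -0.01], [1, 0.098, -0.29, -0.03, -0.01], [1, 0.098, -0.29, -0.05, -0.01], [1, 0.098, -0.29, -0.05, -0.01]]]'

```text
time_s: 2.3
eef_pos: [517.0, -141.4, 196.9]
tool_rot: [0.627, 0.779, -0.0, -0.001]
ft_force: [0.1, 0.2, 0.8]
finger_gap: 85.1
finger_force: 0.0
```

Run:
```python
from h import *
o=robot.get_obs();print(o['eef_pos'],o['tool_rot'],o['qpos'])
a=robot.camera("top")[165:255,260:370];b=robot.camera("side")[160:280,240:380]
a=cv2.resize(a,(396,324),interpolation=0);b=cv2.resize(b,(378,324),interpolation=0)
cv2.imwrite("pics/c2.png",np.hstack([a,b])[:,:,::-1])
```

```text
[ 516.99558725 -141.40339928  196.93412776] [ 6.26975868e-01  7.79037746e-01 -4.12574106e-04 -1.13210073e-03] [-3.14590994e-01 -1.69977504e-01  1.80499585e+00  3.28383416e-05
  1.50898396e+00 -5.30057736e-01]
```

View pics/c2.png

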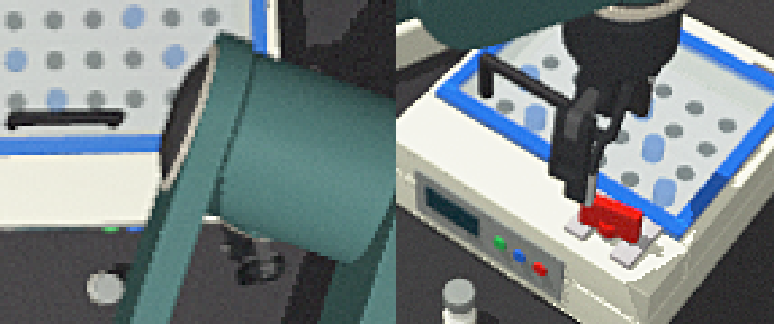

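The side view shows the gripper above the nut with one finger visible in front of it. The arm hides it in the top view. The measured y is 6 mm short, so I check whether it settles.

send_rows --steps '[[[1, 0, 0, 0, 0], [1, 0, 0, 0, 0]]]'

```text
time_s: 2.65
eef_pos: [517.8, -141.9, 199.1]
tool_rot: [0.627, 0.779, 0.0, 0.001]
ft_force: [-0.1, -0.7, -0.5]
finger_gap: 85.7
finger_force: 0.0
```

send_rows --steps '[[[1, 0.001, -0.0055, 0, 0], [1, 0.001, -0.0055, -0.03, 0], [1, 0.001, -0.0055, -0.06, 0], [1, 0.001, -0.0055, -0.068, 0], [1, 0.001, -0.0055, -0.068, 0]]]'

```text
time_s: 3.28
eef_pos: [518.7, -147.7, 130.7]
tool_rot: [0.627, 0.779, -0.0, -0.0]
ft_force: [0.3, -0.0, 0.8]
finger_gap: 85.5
finger_force: 0.0
```

send_rows --steps '[[[0, 0, 0, 0, 0], [0, 0, 0, 0, 0], [0, 0, 0, 0, 0], [0, 0, 0, 0, 0], [0, 0, 0, 0, 0], [0, 0, 0, 0, 0], [0, 0, 0, 0, 0], [0, 0, 0, 0, 0]]]'

```text
time_s: 4.28
eef_pos: [519.5, -147.4, 131.0]
tool_rot: [0.627, 0.779, 0.001, 0.001]
ft_force: [7.3, 2.0, 1.7]
finger_gap: 13.8
finger_force: 58.6
```

send_rows --steps '[[[0, 0, 0, 0, 0], [0, 0, 0, 0, 0]]]'

```text
time_s: 4.53
eef_pos: [519.5, -147.4, 131.0]
tool_rot: [0.627, 0.779, 0.001, 0.001]
ft_force: [8.1, 2.1, 0.7]
finger_gap: 13.9
finger_force: 58.6
```

Run:
```python
from h import *
o=robot.get_obs();print(o['finger_gap'],o['ft_force'],o['ft_torque'],o['eef_pos'])
b=robot.camera("side")[200:270,270:360]
cv2.imwrite("pics/c3.png",cv2.resize(b,(540,420),interpolation=0)[:,:,::-1])
```

```text
13.911269753446136 [8.11184465 2.0912213  0.731267  ] [ 0.37037055 -1.1790178   0.00377527] [ 519.52754667 -147.39320996  130.9857471 ]
```

View pics/c3.png

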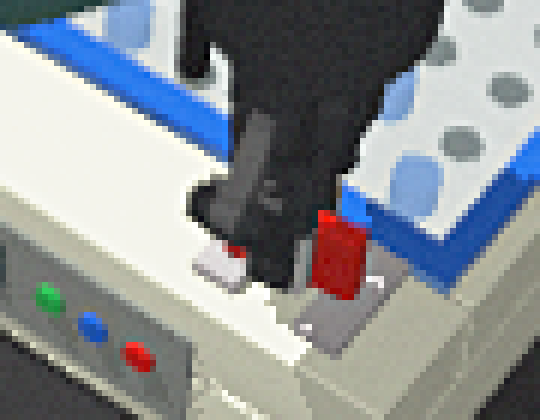

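The side view shows the fingers pinching the wings mid-length, with about equal red to either side. Next I turn the nut.

send_rows --steps '[[[0, 0, 0, 0, 0.06], [0, 0, 0, 0, 0.14], [0, 0, 0, 0, 0.22], [0, 0, 0, 0, 0.3], [0, 0, 0, 0, 0.38], [0, 0, 0, 0, 0.46], [0, 0, 0, 0, 0.54], [0, 0, 0, 0, 0.54]]]'

```text
time_s: 5.58
eef_pos: [518.8, -148.0, 130.9]
tool_rot: [0.251, 0.968, -0.0, 0.0]
ft_force: [-1.7, -4.0, 5.0]
finger_gap: 13.6
finger_force: 59.1
```

send_rows --steps '[[[0, 0, 0, 0, 0.08], [0, 0, 0, 0, 0.16], [0, 0, 0, 0, 0.24], [0, 0, 0, 0, 0.3], [0, 0, 0, 0, 0.34], [0, 0, 0, 0, 0.36], [0, 0, 0, 0, 0.36]]]'

```text
time_s: 6.45
eef_pos: [518.6, -148.6, 131.0]
tool_rot: [-0.027, 1.0, -0.001, 0.0]
ft_force: [-2.7, -10.0, 5.5]
finger_gap: 14.1
finger_force: 59.2
```

Run:
```python
from h import *
o=robot.get_obs();print(o['finger_gap'],o['ft_force'],o['ft_torque'],o['eef_pos'],2*np.degrees(np.arctan2(o['tool_rot'][1],o['tool_rot'][0]))-90,o['qpos'])
```

```text
14.068148951318225 [ -2.70812802 -10.00140634   5.4975866 ] [-1.70431303  0.58210135  0.01957509] [ 518.6330868  -148.64124919  130.95374949] 93.12669809441473 [-0.32531546 -0.12527849  1.87424129 -0.00218344  1.39144599 -1.95029473]
```

send_rows --steps '[[[0, 0, 0, 0, 0.02], [0, 0, 0, 0, 0.04], [0, 0, 0, 0, 0.04], [0, 0, 0, 0, 0.04]]]'

```text
time_s: 6.95
eef_pos: [518.6, -148.7, 130.9]
tool_rot: [-0.058, 0.998, -0.001, 0.0]
ft_force: [-3.2, -10.1, 5.0]
finger_gap: 14.1
finger_force: 59.2
```

Run:
```python
from h import *
o=robot.get_obs();print(o['finger_gap'],o['ft_force'],o['ft_torque'],o['eef_pos'],2*np.degrees(np.arctan2(o['tool_rot'][1],o['tool_rot'][0]))-90,o['qpos'][5])
```

```text
14.1409634943099 [ -3.15254842 -10.12841641   4.96341025] [-1.81457045  0.50791745 -0.40591575] [ 518.60740571 -148.67786303  130.91970513] 96.67663418419 -2.0123252562723075
```

send_rows --steps '[[[1, 0, 0, 0, 0], [1, 0, 0, 0, 0], [1, 0, 0, 0, 0], [1, 0, 0, 0, 0], [1, 0, 0, 0.03, 0], [1, 0, 0, 0.08, 0], [1, 0, 0, 0.09, 0], [1, 0, 0, 0.09, 0]]]'

```text
time_s: 7.95
eef_pos: [518.8, -147.5, 220.6]
tool_rot: [-0.06, 0.998, -0.0, 0.0]
ft_force: [1.2, -0.1, -0.4]
finger_gap: 85.5
finger_force: 0.0
```

send_rows --steps '[[[1, 0.01, 0.03, 0, -0.11], [1, 0.02, 0.06, 0, -0.22], [1, 0.03, 0.09, 0, -0.33], [1, 0.04, 0.11, 0, -0.44], [1, 0.047, 0.123, 0, -0.55], [1, 0.047, 0.123, 0, -0.66], [1, 0.047, 0.123, 0, -0.77], [1, 0.047, 0.123, 0, -0.88]]]'

```text
time_s: 8.95
eef_pos: [565.2, -24.4, 218.3]
tool_rot: [0.592, 0.806, -0.001, -0.001]
ft_force: [-0.7, -0.5, 0.6]
finger_gap: 85.5
finger_force: 0.0
```

Run:
```python
from h import *
o=robot.get_obs();print(o['finger_gap'],o['ft_force'],o['eef_pos'],2*np.degrees(np.arctan2(o['tool_rot'][1],o['tool_rot'][0]))-90)
a=robot.camera("top")[165:255,240:350];b=robot.camera("side")[150:270,240:380]
a=cv2.resize(a,(396,324),interpolation=0);b=cv2.resize(b,(378,324),interpolation=0)
cv2.imwrite("pics/c4.png",np.hstack([a,b])[:,:,::-1])
```

```text
85.45792538527569 [-0.68066915 -0.54311346  0.59055597] [565.16514105 -24.41531447 218.28048951] 17.3850845476032
```

View pics/c4.png

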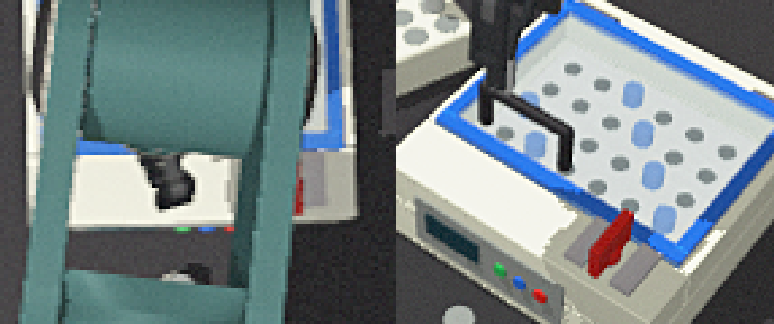

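The nut's red wings now lie along the slot between the grey tongues, at about (325,237) in the side picture. The gripper is above the handle. I turn to line up with the bar, descend and grip.

send_rows --steps '[[[1, 0, 0, 0, -0.1], [1, 0, 0, 0, -0.16], [1, 0, 0, 0, -0.16]]]'

```text
time_s: 9.43
eef_pos: [565.4, -24.5, 219.3]
tool_rot: [0.685, 0.729, -0.0, -0.0]
ft_force: [-0.2, -1.3, -0.3]
finger_gap: 85.4
finger_force: 0.0
```

send_rows --steps '[[[1, 0, 0, -0.04, 0], [1, 0, 0, -0.07, 0], [1, 0, 0, -0.075, 0], [1, 0, 0, -0.075, 0]]]'

```text
time_s: 9.93
eef_pos: [565.8, -24.6, 145.9]
tool_rot: [0.686, 0.728, 0.0, 0.0]
ft_force: [0.1, -0.1, 0.9]
finger_gap: 84.9
finger_force: 0.0
```

send_rows --steps '[[[0, 0, 0, 0, 0], [0, 0, 0, 0, 0], [0, 0, 0, 0, 0], [0, 0, 0, 0, 0], [0, 0, 0, 0, 0], [0, 0, 0, 0, 0], [0, 0, 0, 0, 0], [0, 0, 0, 0, 0]]]'

```text
time_s: 10.92
eef_pos: [566.6, -24.5, 145.8]
tool_rot: [0.686, 0.727, 0.001, 0.001]
ft_force: [10.6, 0.8, -1.2]
finger_gap: 10.1
finger_force: 58.6
```

Run:
```python
from h import *
o=robot.get_obs();print(o['finger_gap'],o['ft_force'],o['ft_torque'],o['eef_pos'],2*np.degrees(np.arctan2(o['tool_rot'][1],o['tool_rot'][0]))-90)
p=np.array([628-.0506*45-60*.9987,0]);c,s=np.cos(np.radians(2.9)),np.sin(np.radians(2.9))
f=lambda t:(165*-np.cos(t)+47*np.sin(t),165*np.sin(t)+47*np.cos(t))
for d in range(0,51,5):
    x,z=f(np.radians(d));x+=165;z-=47;print(d,round(x*c/1000,4),round(x*s/1000,4),round(z/1000,4))
```

```text
10.146929647357195 [10.56660917  0.77972931 -1.19686889] [ 0.10573396 -1.44534565 -0.05440093] [566.5977897  -24.52058717 145.75864961] 3.3091161753395255
0 0.0 0.0 0.0
5 0.0047 0.0002 0.0142
10 0.0107 0.0005 0.0279
15 0.0178 0.0009 0.0411
20 0.026 0.0013 0.0536
25 0.0353 0.0018 0.0653
30 0.0455 0.0023 0.0762
35 0.0567 0.0029 0.0861
40 0.0687 0.0035 0.0951
45 0.0815 0.0041 0.1029
50 0.0948 0.0048 0.1096
```

send_rows --steps '[[[0, 0.001, 0, 0, 0], [0, 0.003, 0, 0.007, 0], [0, 0.0055, 0, 0.0142, 0], [0, 0.0085, 0.0003, 0.021, 0], [0, 0.0115, 0.0005, 0.028, 0], [0, 0.0115, 0.0005, 0.028, 0]]]'

```text
time_s: 11.68
eef_pos: [577.2, -24.0, 174.3]
tool_rot: [0.686, 0.727, 0.0, -0.0]
ft_force: [-7.2, 2.4, 0.5]
finger_gap: 10.1
finger_force: 58.6
```

Run:
```python
from h import *
o=robot.get_obs();print(o['finger_gap'],o['ft_force'],o['ft_torque'],o['eef_pos'])
b=robot.camera("side")[130:280,230:400]
cv2.imwrite("pics/c5.png",cv2.resize(b,(510,450),interpolation=0)[:,:,::-1])
```

```text
10.0895529938985 [-7.22405785  2.4270949   0.48242414] [ 0.39492798  1.0629419  -0.03874704] [577.22202313 -23.96913552 174.27446949]
```

View pics/c5.png

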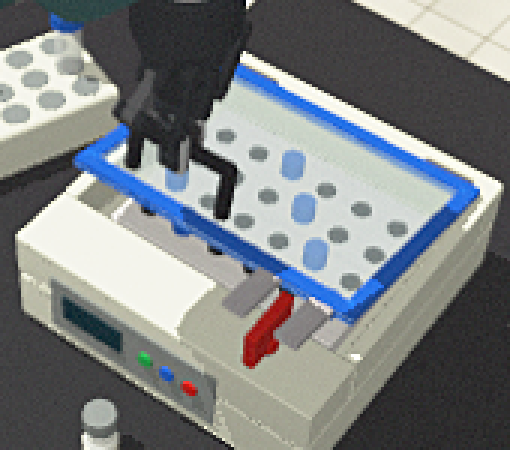

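The lid's front edge has risen and the tongues are clear of the nut. The vial and rack are untouched. I continue along the arc.

send_rows --steps '[[[0, 0.0067, 0.0004, 0.0132, 0], [0, 0.0149, 0.0008, 0.0257, 0], [0, 0.0242, 0.0013, 0.0374, 0], [0, 0.0344, 0.0018, 0.0483, 0], [0, 0.0344, 0.0018, 0.0483, 0]]]'

```text
time_s: 12.35
eef_pos: [611.9, -22.2, 224.3]
tool_rot: [0.686, 0.727, 0.0, 0.0]
ft_force: [-15.6, 3.4, 11.0]
finger_gap: 9.8
finger_force: 60.2
```

send_rows --steps '[[[0, 0.0105, 0.0006, 0.0105, 0], [0, 0.0225, 0.0012, 0.0195, 0], [0, 0.0353, 0.0018, 0.0273, 0], [0, 0.0486, 0.0025, 0.034, 0], [0, 0.0486, 0.0025, 0.034, 0], [0, 0.0486, 0.0025, 0.034, 0]]]'

```text
time_s: 13.1
eef_pos: [660.6, -19.8, 258.3]
tool_rot: [0.686, 0.727, 0.001, 0.001]
ft_force: [-8.5, 1.3, 11.1]
finger_gap: 9.7
finger_force: 61.3
```

Run:
```python
from h import *
o=robot.get_obs();print(o['finger_gap'],o['ft_force'],o['ft_torque'],o['eef_pos'])
for n in("side","top"):cv2.imwrite(f"pics/{n}6.png",robot.camera(n)[:,:,::-1])
a=cv2.imread("pics/side6.png")[90:290,210:430];cv2.imwrite("pics/c6.png",cv2.resize(a,(660,600),interpolation=0))
```

```text
9.689546823867765 [-8.5389014   1.29021433 11.07384185] [ 0.22105503  1.5361167  -0.0757869 ] [660.55168954 -19.77568599 258.29210431]
```

View pics/c6.png

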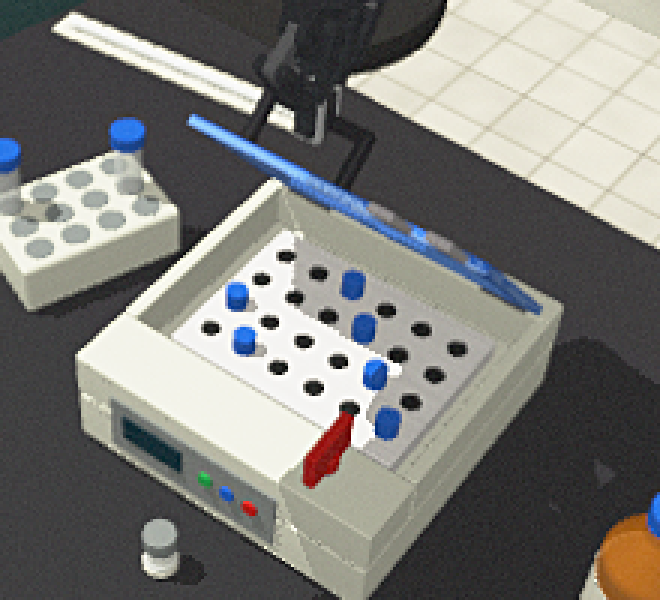

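The lid is open and held, and appears almost edge-on to the side camera. The plate's front left corner is at about (273,130) in the full picture. The nut lies along the slot and the vial, rack and bottle are in place. Next I measure the angle.

Run:
```python
from h import *
np.set_printoptions(precision=1,suppress=True)
c,s=np.cos(np.radians(2.9)),np.sin(np.radians(2.9));R=np.array([[c,-s,0],[s,c,0],[0,0,1]])
O=np.array([628,-67.6,0]);H=np.array([105,0,100.5])
def onside(n,px,y):
    C,d=ray(n,px);C=(C-O)@R;d=d@R
    return C+d*((y-C[1])/d[:,1])[:,None]-H
def proj(n,t,u,y,w):
    m=robot.camera_model(n);K=np.array([[m['fx'],0,m['cx']],[0,m['fy'],m['cy']],[0,0,1]])
    p=H+[-u*np.cos(t)+w*np.sin(t),y,u*np.sin(t)+w*np.cos(t)];p=R@p+O
    T=np.linalg.inv(m['T']);return cv2.projectPoints(p.reshape(1,3),cv2.Rodrigues(T[:3,:3])[0],T[:3,3],K,m['D'])[0].ravel()
im=cv2.imread("pics/side6.png")[:,:,::-1].copy()
m=big(mask(im,'blue',(262,115,400,205)));P=cv2.findNonZero(m).reshape(-1,2)
x0=P[:,0].min();print('left end',x0,[P[P[:,0]==x][:,1] for x in(x0,x0+1,x0+2)],'right max',P[:,0].max())
top=lambda q:P[P[:,0]==q][:,1].min()
q=np.array([[x0,P[P[:,0]==x0][:,1].mean()]]);v=onside("side",q,120)[0];print(v,np.hypot(v[0],v[2]),np.degrees(np.arctan2(v[2],-v[0])))
for d in(46,48,50,52,54):print(d,proj("side",np.radians(d),190,120,6),proj("side",np.radians(d),190,120,0),'frontR',proj("side",np.radians(d),190,-120,6),'top',proj("top",np.radians(d),190,120,6),proj("top",np.radians(d),190,-120,6))
for p in(x0+20,x0+40):print(p,P[P[:,0]==p][:,1])
t=cv2.imread("pics/top6.png")[:,:,::-1].copy();mt=mask(t,'blue',(240,120,345,215));Q=cv2.findNonZero(mt).reshape(-1,2)
print('top blue bbox',Q.min(0),Q.max(0)); 
for x in(244,246,248,250,335,338,340):print(x,Q[Q[:,0]==x][:,1])
```

```text
left end 306 [array([151], dtype=int32), array([150, 151], dtype=int32), array([150, 151], dtype=int32)] right max 357
[ 12.8 120.  -10.2] 16.311197644591605 -141.50772416889765
46 [270.7 133.4] [269.5 136. ] frontR [369.9 184.4] top [250.4 180.2] [344.  178.1]
48 [272.2 130.6] [270.9 133.1] frontR [371.6 181.4] top [250.4 178.1] [344.3 176. ]
50 [273.7 127.8] [272.4 130.3] frontR [373.3 178.3] top [250.3 175.8] [344.6 173.7]
52 [275.3 125.1] [273.9 127.6] frontR [375.  175.2] top [250.3 173.5] [344.8 171.5]
54 [276.9 122.4] [275.4 124.8] frontR [376.7 172.2] top [250.2 171.2] [345.  169.1]
326 [159 160 161]
346 [169 170 171]
top blue bbox [259 139] [344 192]
244 []
246 []
248 []
250 []
335 [148 149 150 151 152 153 154 155 156 157 158 159 172 173]
338 [155 156 157 158 159 160 161 162 163 164 165 166 167 168 171 172 173]
340 [161 162 163 164 165 166 167 168 169 170 171 172 173]
```

Run:
```python
from h import *
np.set_printoptions(precision=2,suppress=True)
c,s=np.cos(np.radians(2.9)),np.sin(np.radians(2.9));R=np.array([[c,-s,0],[s,c,0],[0,0,1]])
O=np.array([628,-67.6,0]);H=np.array([105,0,100.5])
def onside(n,px,y):
    C,d=ray(n,px);C=(C-O)@R;d=d@R
    return C+d*((y-C[1])/d[:,1])[:,None]-H
b=cv2.cvtColor(robot.camera("side"),cv2.COLOR_RGB2HSV).astype(int)
m=((b[...,0]>95)&(b[...,0]<125)&(b[...,1]>90)&(b[...,2]>90)).astype(np.uint8)
P=[(x,y) for x in range(266,300) for y in range(118,150) if m[y,x]];P=np.array(P)
x0=P[:,0].min();e=P[P[:,0]<=x0+1];print(e.tolist());q=e.mean(0)-[0.5,0]
v=onside("side",[q],120)[0];r=np.hypot(v[0],v[2]);print('side corner mid-edge',q,v,'r',r,'ang',np.degrees(np.arctan2(v[2],-v[0])-np.arctan2(3,190)))
t=cv2.cvtColor(robot.camera("top"),cv2.COLOR_RGB2HSV).astype(int)
mt=((t[...,0]>95)&(t[...,0]<125)&(t[...,1]>90)&(t[...,2]>90))
for x in(338,340,342,343,344,345,346):print(x,[y for y in range(140,195) if mt[y,x]])
for y0 in (173.,173.5,174.,175.):
  v=onside("top",[[344.8,y0]],-120)[0];print(y0,v)
  C,d=ray("top",[[344.5,y0]]);C=(C-O)@R-H;d=(d@R)[0]
  # where the ray meets radius of lower front edge (u=190,w=0)
  from numpy import roots
  for R2 in(190.,190.1):
    k=max(0,0);A=d[0]**2+d[2]**2;B=2*(C[0]*d[0]+C[2]*d[2]);D=C[0]**2+C[2]**2-R2**2
    z=np.roots([A,B,D]).real.min();p=C+z*d
  print('ang lower edge',np.degrees(np.arctan2(p[2],-p[0])),p)
```

```text
[[273, 129], [273, 130], [273, 131], [274, 128], [274, 129], [274, 130], [274, 131], [274, 132]]
side corner mid-edge [273.12 130.  ] [-119.52  120.    144.74] r 187.7087441083228 ang 49.54788466986576
338 [155, 156, 157, 158, 159, 160, 161, 162, 163, 164, 165, 166, 167, 168, 169, 170, 171, 172, 173]
340 [161, 162, 163, 164, 165, 166, 167, 168, 169, 170, 171, 172, 173, 174]
342 [168, 169, 170, 171, 172, 173, 174]
343 [171, 172, 173, 174, 176]
344 [173, 174]
345 []
346 []
173.0 [-116.11 -120.    152.75]
ang lower edge 52.46763452969807 [-115.81 -119.66  150.75]
173.5 [-117.35 -120.    152.48]
ang lower edge 52.0261041153127 [-116.97 -119.79  149.85]
174.0 [-118.6  -120.    152.22]
ang lower edge 51.58200052778348 [-118.13 -119.93  148.94]
175.0 [-121.09 -120.    151.68]
ang lower edge 50.685755145222245 [-120.44 -120.21  147.08]
```

send_rows --steps '[[[0, 0, 0, 0, 0], [0, 0, 0, 0, 0], [0, 0, 0, 0, 0], [0, 0, 0, 0, 0], [0, 0, 0, 0, 0], [0, 0, 0, 0, 0], [0, 0, 0, 0, 0], [0, 0, 0, 0, 0]]]'

```text
time_s: 14.3
eef_pos: [660.4, -19.8, 258.2]
tool_rot: [0.686, 0.727, 0.001, 0.001]
ft_force: [-8.0, 2.0, 10.2]
finger_gap: 10.0
finger_force: 61.2
```

```bash
python3 -c "
from workcell import robot
print(robot.get_obs()['eef_pos'],robot.get_obs()['finger_gap']);print(robot.finish_job())"
```

```text
[660.39473086 -19.76395365 258.23150632] 10.046009679936084
the job is handed in; nothing more can be done
None
```

The job is handed in: the nut was turned anticlockwise to its stop, and the lid is held steady by its handle at about 50° (camera estimates 49.5° and 51°), with bottle, rack and vial left alone.

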